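One full turn of the inspection turntable

ROBOT

A 7-joint arm with a two-finger parallel gripper is mounted at the origin on the work surface. World frame = base frame: x ahead of the robot, y to its left, z up, the work surface at z = 0. Lengths are in m, angles in rad, forces in N, time in s.
With the tool pointing down it reaches from about 0.4 to 0.85 m from the base axis. Payload 10.4 kg.
Tool frame: the origin (TCP) lies midway between the tips of the shut fingers; the grasp point (between the pads) lies 19 mm behind it; z points along the fingers, y is the line along which they close (so a half turn about z gives the same grasp; the last joint's range is limited). The gripper opens to 87 mm and grips with 3 to 60 N. Pads are 19 mm wide; open, the fingers measure 117 mm over their backs; the gripper's body (75 mm by 190 mm) begins 51 mm behind the grasp point.
Start: joints at [-1.131, 0.332, -0.065, 1.46, 0.022, 1.35, -0.088], TCP at [0.279, 0.559, 0.202] pointing down, gripper open.
Joint ranges: [-2.6, 2.6], [-0.5, 2.12], [-1.47, 1.34], [0.16, 2.42], [-1.27, 4.41], [0.06, 2.06], [-2.6, 2.6]. Speed limits (rad/s): [2.22, 2.22, 2.79, 2.79, 3.14, 3.14, 3.14].

INTERFACE

Orientations are given as a unit quaternion [x, y, z, w].
In Python, from bench import r gives the robot as it stands.
- The arm moves only by the tool arm_command, never from a script. Its arguments are lists of equal length, an entry for each row: "xyz": the shift along the world's x, y, z in m, a list of three; "rot": the turn, a rotation vector about the world's x, y, z in rad, a list of three. In form: {"xyz": [[tx, ty, tz], ...], "rot": [[ax, ay, az], ...]}. A call has 1 to 20 rows; each row is the pose to reach, as a shift and turn from the pose commanded when the call began; what a row does not reach only later rows make up. A row lasts 1/12 s, in which the tool goes at most 41.7 mm and 7.16 degrees, less where a joint would pass 70% of its speed; a pose out of reach is approached as far as the arm can. A call with a gripper value outside its range is refused whole. "grip" is the opening, from 0 (shut) to 1 (fully open), set as the call begins (left out, the last holds). The fingers move at their own pace and stop on an object; "squeeze" is the grip in N (left out, the last holds). Time passes only in rows, so rows that repeat a pose let the fingers close. It gives the time, the measured TCP pose, the force, the opening and the grip force at its end, in the units of the state.
- r.read_state(): the state, without advancing time (a new reading comes with each control period).
- r.camera(name): name is "scene" or "top"; returns the picture (420x560x3 uint8, red, green, blue); there is no depth.
- r.camera_model(name): a dict with "fx", "fy", "cx", "cy" (pixels), "k1" (the pictures are not rectified: a ray, as slopes to the right and down, at radius r is drawn at 1 + k1 r^2 times it, then the intrinsics apply), "T" (4x4, takes a point from camera to world coordinates). Camera axes: x right, y up, looking along -z (the intrinsics and any distortion apply to the point x, -y, -z); pixel columns grow to the right and rows downward; lengths in m; the calibration is good to about 2 mm. A picture is of the moment at which its call begins. camera_model takes no time and is no camera call.
- r.close_job(): hands the job in; it is judged then, once.
Trained networks look in the newest picture that a camera, given by its name, has taken for a name from the list of things; names that differ only in an ending like _2 or _b are one class to them, and where a whole thing is asked for, a point or a joint stands for the part that bears it (a point fixed in the world has none). Each returns a list of dicts, best first, with "conf" (0 to 1); they miss things now and then, are a little off and sometimes report something else, mostly with a low value. They report only what shows in the picture. A call takes as long as a camera call.
- r.look_for(label, camera): "at" ([x, y, z] in m, in the coordinates of the camera as it stood for that picture, good to about 4 mm: the middle of the surface that is visible of it).
- r.spot_point(label, camera): "at" ([x, y, z] in m, in the coordinates of the camera as it stood for that picture, good to about 4 mm: a listed point, or the origin of a listed thing).
The state is a dict: "time": time; "joint_positions": joint angles; "joint_vel": joint speeds; "joint_torque": joint torques, N m; "ee_pos": TCP position; "eef_rot": TCP orientation; "ft_force": force on the tool from outside, world axes, zero at the start; "torque": the same for the moment, N m; "width": finger opening in m; "grip_force": force on a finger pad.
Only numpy, scipy, OpenCV 4.12 (cv2) and the standard library are available. Lean on these libraries where they do the work, as an engineer would, in place of code of your own. Each camera call takes 0.05 s, during which the arm holds its last target. There are 200 camera calls.

TASK

Check a pressed flange for run-out: pull the sprung index plunger of the turntable fully out to its stop, then, working on the upright posts, turn the turntable one full turn anticlockwise (seen from above) until its notch faces the plunger again, and push the plunger fully home so that the turntable is locked. Do not touch the dial gauge or its stand, and leave the loose things on the bench where they are.

Things in the scene. Friction and masses are not known exactly. Their poses are not given: they have to be found in the camera images.
- rotary: Rotary inspection fixture, fixed to the bench: dark steel base plate, 12 mm thick, with turntable, index plunger and dial gauge on it. Origin: on the bench surface on the turntable's vertical axis; z up, y from the axis towards the plunger, x towards the gauge's column. The plate spans -120 to +200 mm in x, -120 to +190 mm in y.
- wheel (a joint): Turntable angle, rad: 0 at the locked start, growing anticlockwise from above, not wrapping (a full turn reads 6.283). Aluminium disc, 224 mm over its rim (17 mm wide, top 70 mm above the bench; disc surface 62 mm); a steel flange (radius 64 mm, top of its bolt 86 mm) is clamped in its middle. Stays where left; about 3 N at a post turns it.
- post0 (a point): Top centre of an upright plain steel post standing on the turntable 82 mm from its axis: diameter 16 mm, free height 50 mm (62 to 112 mm above the bench). With the turntable at 0 it stands at +120 deg from the fixture's x axis. Its axes turn with the turntable.
- post1 (a point): Top centre of the second, identical post (240 deg at turntable angle 0).
- post2 (a point): Top centre of the third, identical post (0 deg at turntable angle 0, below the gauge's arm).
- notch (a point): Middle, at the rim's top, of the only notch in the turntable's rim: 18 mm wide, 103.5 mm from the axis. It faces the plunger at turntable angle 0 and after each full turn.
- plunger (a joint): Plunger travel, m, along the fixture's y: 0 fully home (its 14 mm round nose lies in the notch and locks the turntable), 0.030 fully out at its stop (nose clear of the rim). Spring and brake: 4 to 6 N move it and it stays where left. It goes home only with the notch in front of it; the round nose centres a notch that is a few mm off.
- plunger_top (a point): Top centre of the plunger's handle: upright black cylinder, diameter 22 mm, top 112 mm above the bench, 190 mm from the turntable axis when home, 220 mm when out. Moves with the plunger; axes as the fixture's. The grey guide block between handle and rim (44 mm wide, 120 to 165 mm from the axis) is 72 mm high: the handle's upper 40 mm stand free all round.
- gauge_dial (a point): Middle of the dial of the delicate gauge: dial diameter 56 mm, 178 mm above the bench, 55 mm from the turntable axis on the fixture's +x, with an 8 mm stem down to the flange. A level arm at 190 mm height joins it to a column (diameter 14 mm, top 247 mm) 170 mm from the axis on +x. Posts pass below the dial and arm (150 mm), a hand does not.
- gauge: The dial gauge with its stand (stem, dial, arm, column, foot), rigid on the fixture; origin and axes as rotary.
- bracket_a: Loose stamped steel bracket, 160 x 70 mm, 35 mm high at one end, lying near the fixture; origin centre of its underside.
- bracket_b: Loose stamped steel bracket like the other, at the right of the bench.
- caliper: Loose caliper, 200 mm long along its x, jaws 50 mm to its -y, 10 mm high, near the fixture; origin middle of its beam, underside.
- screwdriver: Loose screwdriver, 200 mm, near the fixture.
- spray: Standing can, diameter 60 mm, 160 mm high, left of the fixture; origin centre of its underside.
- case: Closed wooden case 110 x 160 x 50 mm, at the right; origin centre of its underside.
- bin: Open grey bin 160 x 220 x 80 mm, at the left; origin centre of its underside.

How it is judged:
By the outcome, as a careful person would: the job done as asked, in the order asked, and still so for the second after the job is handed in, with the robot touching nothing.
It also fails if it takes over 72 s, if anything falls off the work surface, if the arm or the gripper's body presses on something with over 40 N, if the wrist force passes 120 N, or if a joint passes its speed limit or range.

## Working session

There is one attempt and no reset: what is moved stays moved. The work goes in short steps, Python scripts to look and compute and a tool call to move; the robot and the scene stay as the last step left them, time stands still between calls to the robot, and variables do not carry over. Pictures are saved under pics/ and viewed, at most 10 in all, crops included, and the job is handed in when it is done.

Besides the shell and the picture viewer there is one more tool, called after "Request:" as name(argument=value, ...), one argument or row to a line, values as JSON. arm_command: Moves the arm, as the interface text tells. Its arguments: {"type":"object","properties":{"xyz":{"type":"array"},"rot":{"type":"array"},"grip":{"type":"number"},"squeeze":{"type":"number"}},"required":["xyz","rot"]}

```bash
mkdir -p pics; cat > h.py <<'E'
from bench import r
import numpy as np, cv2
def w(cam,p):
    T=np.array(r.camera_model(cam)["T"]); return T[:3,:3]@np.array(p)+T[:3,3]
def spots(cam,labels):
    for l in labels:
        for d in r.spot_point(l,cam)[:3]:
            print(cam,l,round(d["conf"],2),np.round(w(cam,d["at"]),4))
E
python3 - <<'E'
from h import *
for c in("scene","top"):
    im=r.camera(c); cv2.imwrite(f"pics/{c}0.png",im[:,:,::-1])
    spots(c,["rotary","post0","notch","plunger_top","gauge_dial","bracket_a","caliper","screwdriver","spray","case","bin"])
s=r.read_state(); print(s["time"],s["ee_pos"],s["eef_rot"],s["width"])
E
```

```text
scene rotary 0.87 [ 0.5392 -0.0615  0.0018]
scene post0 0.92 [ 0.6221 -0.0373  0.1174]
scene post0 0.66 [ 0.5244 -0.1422  0.1089]
scene post0 0.62 [ 0.4823 -0.0082  0.1149]
scene plunger_top 0.73 [0.4831 0.1175 0.1144]
scene gauge_dial 0.68 [ 0.5936 -0.0507  0.1781]
scene bracket_a 0.69 [ 0.422  -0.4351 -0.0019]
scene bracket_a 0.61 [0.3698 0.1539 0.002 ]
scene caliper 0.76 [ 0.6222 -0.2105  0.0018]
scene screwdriver 0.71 [5.835e-01 2.074e-01 3.000e-04]
scene spray 0.63 [ 0.6932  0.4482 -0.0015]
scene case 0.66 [ 0.6032 -0.4635  0.0023]
scene bin 0.74 [ 0.3438  0.479  -0.0017]
top rotary 0.82 [ 0.5447 -0.0605 -0.0035]
top rotary 0.66 [0.4779 0.1242 0.1128]
top post0 0.95 [ 0.4793 -0.0025  0.1147]
top post0 0.9 [ 0.6214 -0.0302  0.1141]
top post0 0.81 [ 0.5216 -0.1409  0.1087]
top notch 0.85 [0.5102 0.0412 0.0687]
top notch 0.37 [ 0.5924 -0.0394  0.178 ]
top plunger_top 0.65 [0.4801 0.1238 0.1107]
top plunger_top 0.51 [ 0.3716  0.1554 -0.0021]
top gauge_dial 0.66 [ 0.5925 -0.0396  0.1763]
top bracket_a 0.92 [ 0.3711  0.1554 -0.0009]
top bracket_a 0.86 [ 0.4265 -0.433   0.0042]
top caliper 0.57 [ 6.217e-01 -2.041e-01  5.000e-04]
top screwdriver 0.85 [ 0.5847  0.2073 -0.0025]
top spray 0.92 [ 0.6937  0.4498 -0.0018]
top spray 0.35 [0.3707 0.1579 0.0005]
top case 0.61 [ 6.039e-01 -4.658e-01 -6.000e-04]
top bin 0.74 [ 0.4226 -0.4339  0.0029]
top bin 0.68 [ 0.3444  0.4819 -0.003 ]
top bin 0.49 [ 0.3728  0.1587 -0.0034]
1.2 [0.27899479 0.55926573 0.2023657 ] [ 2.29345933e-01  9.73344976e-01  1.94540928e-05 -1.58028778e-05] 0.08697625719471383
```

View pics/scene0.png

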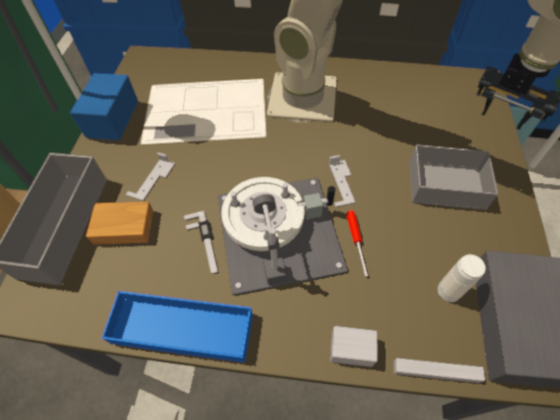

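View pics/top0.png

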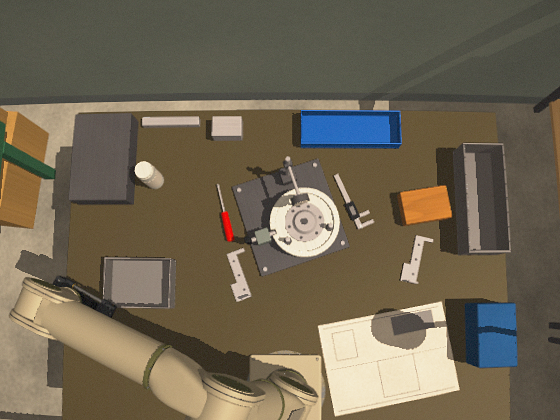

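The scene view shows the fixture at about (262,215), with the handle at (330,197) and the gauge at (270,235). In the top view the disc is at (305,222), the handle at (250,237) and the column at (290,165). The network points agree with the given geometry: axis ≈ (0.542, -0.060), fixture x axis at about 18.2° and handle at (0.482, 0.1205).

First I move above the handle with the closing line along fixture y.

Request:
arm_command(
  xyz=[
    [0.05, -0.1, 0],
    [0.1, -0.2, 0],
    [0.15, -0.3, 0],
    [0.203, -0.439, -0.02],
    [0.203, -0.439, -0.02],
    [0.203, -0.439, -0.02],
    [0.203, -0.439, -0.02],
    [0.203, -0.439, -0.02],
    [0.203, -0.439, -0.02],
    [0.203, -0.439, -0.02],
    [0.203, -0.439, -0.02],
    [0.203, -0.439, -0.02],
    [0.203, -0.439, -0.02],
    [0.203, -0.439, -0.02],
    [0.203, -0.439, -0.02],
    [0.203, -0.439, -0.02],
    [0.203, -0.439, -0.02],
    [0.203, -0.439, -0.02],
    [0.203, -0.439, -0.02],
    [0.203, -0.439, -0.02],
  ],
  rot=[
    [0, 0, -0.12],
    [0, 0, -0.24],
    [0, 0, -0.36],
    [0, 0, -0.48],
    [0, 0, -0.6],
    [0, 0, -0.72],
    [0, 0, -0.84],
    [0, 0, -0.96],
    [0, 0, -1.08],
    [0, 0, -1.2],
    [0, 0, -1.32],
    [0, 0, -1.44],
    [0, 0, -1.56],
    [0, 0, -1.68],
    [0, 0, -1.8],
    [0, 0, -1.92],
    [0, 0, -2.04],
    [0, 0, -2.16],
    [0, 0, -2.28],
    [0, 0, -2.36],
  ],
  grip=0.65,
)

```text
time: 2.87
ee_pos: [0.4821, 0.1203, 0.1825]
eef_rot: [0.988, 0.155, 0.0, -0.0]
ft_force: [-0.3, 0.3, 1.0]
width: 0.0567
grip_force: 0.0
```

Request:
arm_command(
  xyz=[
    [0, 0, -0.03],
    [0, 0, -0.06],
    [0, 0, -0.085],
    [0, 0, -0.098],
    [0, 0, -0.098],
  ],
  rot=[
    [0, 0, 0],
    [0, 0, 0],
    [0, 0, 0],
    [0, 0, 0],
    [0, 0, 0],
  ],
)

```text
time: 3.28
ee_pos: [0.4801, 0.1196, 0.0817]
eef_rot: [0.987, 0.159, -0.002, 0.001]
ft_force: [-0.9, 0.1, -0.3]
width: 0.0569
grip_force: 0.0
```

Request:
arm_command(
  xyz=[
    [0, 0, 0],
    [0, 0, 0],
    [0, 0, 0],
    [0, 0, 0],
    [0, 0, 0],
    [0, 0, 0],
    [0, 0, 0],
    [0, 0, 0],
  ],
  rot=[
    [0, 0, 0],
    [0, 0, 0],
    [0, 0, 0],
    [0, 0, 0],
    [0, 0, 0],
    [0, 0, 0],
    [0, 0, 0],
    [0, 0, 0],
  ],
  grip=0.0,
  squeeze=20,
)

```text
time: 3.95
ee_pos: [0.4823, 0.1203, 0.0847]
eef_rot: [0.987, 0.159, 0.0, -0.0]
ft_force: [-0.1, 0.0, 3.4]
width: 0.0211
grip_force: 20.0
```

Request:
arm_command(
  xyz=[
    [-0.0016, 0.0048, 0],
    [-0.0031, 0.0095, 0],
    [-0.0047, 0.0143, 0],
    [-0.0062, 0.019, 0],
    [-0.0078, 0.0238, 0],
    [-0.0087, 0.0266, 0],
    [-0.0087, 0.0266, 0],
    [-0.0087, 0.0266, 0],
  ],
  rot=[
    [0, 0, 0],
    [0, 0, 0],
    [0, 0, 0],
    [0, 0, 0],
    [0, 0, 0],
    [0, 0, 0],
    [0, 0, 0],
    [0, 0, 0],
  ],
)

```text
time: 4.62
ee_pos: [0.473, 0.1476, 0.0846]
eef_rot: [0.987, 0.159, -0.0, -0.0]
ft_force: [-0.8, -3.2, 6.6]
width: 0.0207
grip_force: 20.0
```

Request:
arm_command(
  xyz=[
    [-0.0006, 0.0019, 0],
    [-0.0009, 0.0028, 0],
    [-0.0009, 0.0028, 0],
    [-0.0009, 0.0028, 0],
  ],
  rot=[
    [0, 0, 0],
    [0, 0, 0],
    [0, 0, 0],
    [0, 0, 0],
  ],
)

```text
time: 4.95
ee_pos: [0.473, 0.1476, 0.0846]
eef_rot: [0.987, 0.158, 0.0, 0.001]
ft_force: [1.8, -11.9, 6.8]
width: 0.0206
grip_force: 20.0
```

Request:
arm_command(
  xyz=[
    [-0.0009, 0.0028, 0],
    [-0.0009, 0.0028, 0],
    [-0.0009, 0.0028, 0],
  ],
  rot=[
    [0, 0, 0],
    [0, 0, 0],
    [0, 0, 0],
  ],
)

```text
time: 5.2
ee_pos: [0.473, 0.1478, 0.0845]
eef_rot: [0.988, 0.157, 0.0, 0.003]
ft_force: [5.9, -20.9, 6.5]
width: 0.021
grip_force: 20.0
```

```bash
python3 - <<'E'
from h import *
for c in("scene","top"):
    im=r.camera(c); cv2.imwrite(f"pics/{c}1.png",im[:,:,::-1])
    spots(c,["post0","plunger_top","notch"])
s=r.read_state(); print(s["time"],s["joint_positions"],s["ft_force"])
E
```

```text
scene post0 0.88 [ 0.4806 -0.01    0.1104]
scene post0 0.73 [ 0.6206 -0.0367  0.1178]
scene plunger_top 0.52 [0.4727 0.1459 0.1136]
scene notch 0.56 [0.5102 0.0383 0.0701]
top post0 0.77 [ 0.4829 -0.0027  0.1114]
top post0 0.61 [ 0.6189 -0.0285  0.1137]
top post0 0.55 [ 0.5214 -0.1394  0.1076]
top plunger_top 0.52 [ 0.6972  0.4514 -0.002 ]
5.6 [-0.7410611   0.15162858  0.37034289  1.95696301 -0.05674032  1.0443801
 -1.60172132] [  5.27286304 -21.19953601   5.6938272 ]
```

Request:
arm_command(
  xyz=[
    [0.0013, -0.0038, 0],
    [0.0013, -0.0038, 0],
  ],
  rot=[
    [0, 0, 0],
    [0, 0, 0],
  ],
)

```text
time: 5.77
ee_pos: [0.473, 0.1476, 0.0846]
eef_rot: [0.987, 0.158, -0.0, 0.001]
ft_force: [0.4, -7.7, 6.7]
width: 0.021
grip_force: 20.0
```

Request:
arm_command(
  xyz=[
    [0, 0, 0],
    [0, 0, 0],
    [0, 0, 0],
    [0, 0, 0],
    [0, 0, 0.03],
    [0, 0, 0.065],
    [0, 0, 0.085],
    [0, 0, 0.085],
    [0, 0, 0.085],
  ],
  rot=[
    [0, 0, 0],
    [0, 0, 0],
    [0, 0, 0],
    [0, 0, 0],
    [0, 0, 0],
    [0, 0, 0],
    [0, 0, 0],
    [0, 0, 0],
    [0, 0, 0],
  ],
  grip=0.55,
)

```text
time: 6.52
ee_pos: [0.4732, 0.1495, 0.1701]
eef_rot: [0.987, 0.159, 0.001, -0.001]
ft_force: [-0.9, -0.4, -0.8]
width: 0.0475
grip_force: 0.0
```

```bash
python3 - <<'E'
from h import *
for c in("scene","top"):
    im=r.camera(c); cv2.imwrite(f"pics/{c}2.png",im[:,:,::-1])
    spots(c,["post0","plunger_top","notch"])
s=r.read_state(); print(s["time"],s["ee_pos"],s["ft_force"])
# push arc relative to start: angles world 138.2 -> 258.2, in 20 rows of 6 deg
a0=np.radians(138.2)
for i in range(1,21):
    a=a0+np.radians(6*i)
    print(i,np.round(.082*(np.array([np.cos(a),np.sin(a)])-[np.cos(a0),np.sin(a0)]),4))
E
```

```text
scene post0 0.69 [ 0.4811 -0.0061  0.1141]
scene post0 0.66 [ 0.6236 -0.0389  0.1192]
scene post0 0.62 [ 0.5234 -0.144   0.1113]
scene plunger_top 0.6 [0.4704 0.1449 0.1127]
scene plunger_top 0.35 [ 0.6209 -0.2102  0.001 ]
scene notch 0.68 [0.5087 0.0382 0.0673]
top post0 0.91 [ 0.5228 -0.1395  0.1048]
top post0 0.83 [ 0.6195 -0.0301  0.1116]
top post0 0.67 [ 0.481  -0.0011  0.1144]
top notch 0.87 [0.51   0.0404 0.0677]
6.9167 [0.47255328 0.14855762 0.16879094] [ 0.01365151 -0.12039563 -0.53137748]
1 [-0.0054 -0.0067]
2 [-0.01   -0.0139]
3 [-0.0139 -0.0216]
4 [-0.0169 -0.0296]
5 [-0.0191 -0.0379]
6 [-0.0205 -0.0464]
7 [-0.0209 -0.0549]
8 [-0.0204 -0.0635]
9 [-0.019 -0.072]
10 [-0.0168 -0.0803]
11 [-0.0137 -0.0883]
12 [-0.0097 -0.0959]
13 [-0.005  -0.1031]
14 [ 0.0004 -0.1097]
15 [ 0.0065 -0.1158]
16 [ 0.0132 -0.1212]
17 [ 0.0204 -0.1258]
18 [ 0.028  -0.1297]
19 [ 0.0361 -0.1327]
20 [ 0.0444 -0.1349]
```

Request:
arm_command(
  xyz=[
    [0.002, -0.03, 0],
    [0.004, -0.065, 0],
    [0.005, -0.1, 0],
    [0.007, -0.13, 0],
    [0.008, -0.154, 0],
    [0.008, -0.154, 0],
    [0.008, -0.154, 0],
    [0.008, -0.154, 0],
    [0.008, -0.154, 0],
    [0.008, -0.154, 0],
  ],
  rot=[
    [0, 0, -0.11],
    [0, 0, -0.22],
    [0, 0, -0.33],
    [0, 0, -0.44],
    [0, 0, -0.55],
    [0, 0, -0.66],
    [0, 0, -0.77],
    [0, 0, -0.87],
    [0, 0, -0.87],
    [0, 0, -0.87],
  ],
)

```text
time: 7.75
ee_pos: [0.4808, -0.0053, 0.1692]
eef_rot: [0.963, -0.271, -0.0, 0.0]
ft_force: [-0.4, 0.3, -0.9]
width: 0.0474
grip_force: 0.0
```

```bash
python3 - <<'E'
from h import *
im=r.camera("scene"); cv2.imwrite("pics/s3.png",cv2.resize(im[130:330,150:420,::-1],None,fx=2.9,fy=2.9))
s=r.read_state(); print(s["time"],s["ee_pos"],s["joint_positions"])
E
```

```text
7.8 [ 0.48074964 -0.00524282  0.16924759] [-0.60269116  0.01810712  0.53012754  1.89995144 -0.00958429  1.22632233
 -2.18760386]
```

View pics/s3.png

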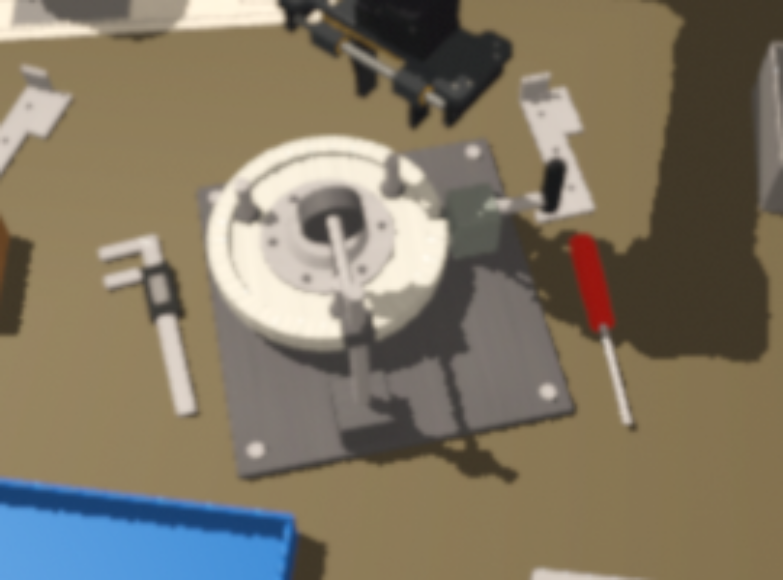

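The crop shows the handle pulled out at (553,185) and post0 at (393,175), with the open fingers above it. I descend and grip the post.

Request:
arm_command(
  xyz=[
    [0, 0, -0.03],
    [0, 0, -0.06],
    [0, 0, -0.083],
    [0, 0, -0.083],
    [0, 0, -0.083],
  ],
  rot=[
    [0, 0, 0],
    [0, 0, 0],
    [0, 0, 0],
    [0, 0, 0],
    [0, 0, 0],
  ],
)

```text
time: 8.22
ee_pos: [0.4802, -0.0055, 0.0861]
eef_rot: [0.963, -0.271, -0.001, 0.001]
ft_force: [1.0, -0.4, 0.7]
width: 0.0481
grip_force: 0.0
```

Request:
arm_command(
  xyz=[
    [0, 0, 0],
    [0, 0, 0],
    [0, 0, 0],
    [0, 0, 0],
    [0, 0, 0],
    [0, 0, 0],
    [0, 0, 0],
  ],
  rot=[
    [0, 0, 0],
    [0, 0, 0],
    [0, 0, 0],
    [0, 0, 0],
    [0, 0, 0],
    [0, 0, 0],
    [0, 0, 0],
  ],
  grip=0.0,
  squeeze=15,
)

```text
time: 8.8
ee_pos: [0.481, -0.0054, 0.0867]
eef_rot: [0.962, -0.272, 0.0, -0.0]
ft_force: [-0.5, -2.1, 3.3]
width: 0.0148
grip_force: 15.0
```

Request:
arm_command(
  xyz=[
    [-0.0054, -0.0067, 0],
    [-0.01, -0.0139, 0],
    [-0.0139, -0.0216, 0],
    [-0.0169, -0.0296, 0],
    [-0.0191, -0.0379, 0],
    [-0.0205, -0.0464, 0],
    [-0.0209, -0.0549, 0],
    [-0.0204, -0.0635, 0],
    [-0.019, -0.072, 0],
    [-0.0168, -0.0803, 0],
  ],
  rot=[
    [0, 0, 0.087],
    [0, 0, 0.175],
    [0, 0, 0.262],
    [0, 0, 0.349],
    [0, 0, 0.436],
    [0, 0, 0.524],
    [0, 0, 0.611],
    [0, 0, 0.698],
    [0, 0, 0.785],
    [0, 0, 0.873],
  ],
)

```text
time: 9.63
ee_pos: [0.4628, -0.085, 0.0865]
eef_rot: [0.987, 0.163, -0.001, -0.001]
ft_force: [-7.7, 3.5, 9.1]
width: 0.0148
grip_force: 15.0
```

```bash
python3 - <<'E'
from h import *
im=r.camera("scene"); cv2.imwrite("pics/s4.png",cv2.resize(im[130:330,150:420,::-1],None,fx=2.9,fy=2.9))
spots("scene",["post0","notch"])
r.camera("top"); spots("top",["post0","notch"])
s=r.read_state(); print(s["time"],s["ee_pos"],s["joint_positions"],s["ft_force"])
E
```

```text
scene post0 0.96 [0.5658 0.016  0.1176]
scene post0 0.93 [ 0.466  -0.0844  0.1147]
scene post0 0.71 [ 0.5999 -0.1178  0.1093]
scene notch 0.79 [ 0.4419 -0.0384  0.0704]
scene notch 0.63 [ 3.751e-01  1.552e-01 -2.000e-04]
top post0 0.97 [ 0.6005 -0.1148  0.1081]
top post0 0.59 [0.557  0.0253 0.1137]
top post0 0.38 [0.4703 0.1541 0.1105]
9.9333 [ 0.46339266 -0.08651355  0.08655249] [-0.44469344  0.09562455  0.56242674  2.01962977 -0.05796235  1.0428478
 -1.10467687] [-4.74238266 -2.78032646  6.38616867]
```

Request:
arm_command(
  xyz=[
    [0.0031, -0.008, 0],
    [0.0071, -0.0156, 0],
    [0.0118, -0.0228, 0],
    [0.0172, -0.0294, 0],
    [0.0233, -0.0355, 0],
    [0.03, -0.0409, 0],
    [0.0372, -0.0455, 0],
    [0.0448, -0.0494, 0],
    [0.0529, -0.0524, 0],
    [0.0612, -0.0546, 0],
    [0.0612, -0.0546, 0],
    [0.0612, -0.0546, 0],
    [0.0612, -0.0546, 0],
  ],
  rot=[
    [0, 0, 0.087],
    [0, 0, 0.175],
    [0, 0, 0.262],
    [0, 0, 0.349],
    [0, 0, 0.436],
    [0, 0, 0.524],
    [0, 0, 0.611],
    [0, 0, 0.698],
    [0, 0, 0.785],
    [0, 0, 0.873],
    [0, 0, 0.873],
    [0, 0, 0.873],
    [0, 0, 0.873],
  ],
)

```text
time: 11.02
ee_pos: [0.5254, -0.1417, 0.0866]
eef_rot: [0.828, 0.561, -0.0, 0.001]
ft_force: [0.1, -7.0, 0.8]
width: 0.015
grip_force: 15.0
```

Request:
arm_command(
  xyz=[
    [0, 0, 0],
    [0, 0, 0],
    [0, 0, 0],
    [0, 0, 0],
    [0, 0, 0.03],
    [0, 0, 0.065],
    [0, 0, 0.083],
    [0, 0, 0.083],
  ],
  rot=[
    [0, 0, 0],
    [0, 0, 0],
    [0, 0, 0],
    [0, 0, 0],
    [0, 0, 0],
    [0, 0, 0],
    [0, 0, 0],
    [0, 0, 0],
  ],
  grip=0.55,
)

```text
time: 11.68
ee_pos: [0.5274, -0.1404, 0.1736]
eef_rot: [0.827, 0.562, 0.003, 0.002]
ft_force: [1.3, -0.1, 0.4]
width: 0.0472
grip_force: 0.0
```

```bash
python3 - <<'E'
from h import *
for c in ("scene","top"):
    r.camera(c); spots(c,["post0","notch","plunger_top"])
s=r.read_state(); print(s["time"],s["ee_pos"],s["joint_positions"],s["ft_force"])
E
```

```text
scene post0 0.92 [ 0.6171 -0.0379  0.1109]
scene post0 0.6 [ 0.524  -0.1412  0.1134]
scene post0 0.59 [ 0.4863 -0.0089  0.1154]
scene notch 0.96 [ 0.4711 -0.1359  0.0706]
scene plunger_top 0.2 [ 0.3433  0.4795 -0.0016]
top post0 0.9 [ 0.6161 -0.0368  0.1093]
top post0 0.84 [ 0.5249 -0.1355  0.114 ]
top post0 0.7 [ 0.4811 -0.0056  0.1122]
top plunger_top 0.5 [0.4691 0.1534 0.1122]
12.0833 [ 0.52473506 -0.14007048  0.16848059] [-0.28796954  0.18056265  0.52351888  1.75030352 -0.09479544  1.23735456
 -0.11628443] [-0.39790207  0.65876998 -0.09186507]
```

Request:
arm_command(
  xyz=[
    [-0.003, 0.01, 0],
    [-0.006, 0.02, 0],
    [-0.01, 0.03, 0],
    [-0.013, 0.04, 0],
    [-0.016, 0.05, 0],
    [-0.02, 0.06, 0],
    [-0.023, 0.07, 0],
    [-0.026, 0.08, 0],
    [-0.03, 0.09, 0],
    [-0.033, 0.1, 0],
    [-0.036, 0.11, 0],
    [-0.04, 0.12, 0],
    [-0.044, 0.135, 0],
    [-0.044, 0.135, 0],
    [-0.044, 0.135, 0],
    [-0.044, 0.135, 0],
    [-0.044, 0.135, 0],
  ],
  rot=[
    [0, 0, -0.12],
    [0, 0, -0.24],
    [0, 0, -0.36],
    [0, 0, -0.48],
    [0, 0, -0.6],
    [0, 0, -0.72],
    [0, 0, -0.84],
    [0, 0, -0.96],
    [0, 0, -1.08],
    [0, 0, -1.2],
    [0, 0, -1.32],
    [0, 0, -1.44],
    [0, 0, -1.56],
    [0, 0, -1.68],
    [0, 0, -1.745],
    [0, 0, -1.745],
    [0, 0, -1.745],
  ],
)

```text
time: 13.5
ee_pos: [0.4811, -0.0053, 0.1691]
eef_rot: [0.963, -0.271, -0.0, 0.0]
ft_force: [-0.0, -0.1, 0.2]
width: 0.0476
grip_force: 0.0
```

Request:
arm_command(
  xyz=[
    [0, 0, -0.03],
    [0, 0, -0.06],
    [0, 0, -0.083],
    [0, 0, -0.083],
    [0, 0, -0.083],
  ],
  rot=[
    [0, 0, 0],
    [0, 0, 0],
    [0, 0, 0],
    [0, 0, 0],
    [0, 0, 0],
  ],
)

```text
time: 13.92
ee_pos: [0.4806, -0.0056, 0.086]
eef_rot: [0.963, -0.271, -0.001, 0.001]
ft_force: [-0.2, -1.0, 0.9]
width: 0.0478
grip_force: 0.0
```

Request:
arm_command(
  xyz=[
    [0, 0, 0],
    [0, 0, 0],
    [0, 0, 0],
    [0, 0, 0],
    [0, 0, 0],
    [0, 0, 0],
    [0, 0, 0],
  ],
  rot=[
    [0, 0, 0],
    [0, 0, 0],
    [0, 0, 0],
    [0, 0, 0],
    [0, 0, 0],
    [0, 0, 0],
    [0, 0, 0],
  ],
  grip=0.0,
)

```text
time: 14.5
ee_pos: [0.4814, -0.0053, 0.0867]
eef_rot: [0.962, -0.272, 0.0, -0.0]
ft_force: [-0.0, -1.1, 2.6]
width: 0.0149
grip_force: 15.0
```

Gripped. Second 120° push, then release, lift and return.

Request:
arm_command(
  xyz=[
    [-0.0054, -0.0067, 0],
    [-0.01, -0.0139, 0],
    [-0.0139, -0.0216, 0],
    [-0.0169, -0.0296, 0],
    [-0.0191, -0.0379, 0],
    [-0.0205, -0.0464, 0],
    [-0.0209, -0.0549, 0],
    [-0.0204, -0.0635, 0],
    [-0.019, -0.072, 0],
    [-0.0168, -0.0803, 0],
    [-0.0137, -0.0883, 0],
    [-0.0097, -0.0959, 0],
    [-0.005, -0.1031, 0],
    [0.0004, -0.1097, 0],
    [0.0065, -0.1158, 0],
    [0.0132, -0.1212, 0],
    [0.0204, -0.1258, 0],
    [0.028, -0.1297, 0],
    [0.0361, -0.1327, 0],
    [0.0444, -0.1349, 0],
  ],
  rot=[
    [0, 0, 0.087],
    [0, 0, 0.175],
    [0, 0, 0.262],
    [0, 0, 0.349],
    [0, 0, 0.436],
    [0, 0, 0.524],
    [0, 0, 0.611],
    [0, 0, 0.698],
    [0, 0, 0.785],
    [0, 0, 0.873],
    [0, 0, 0.96],
    [0, 0, 1.047],
    [0, 0, 1.134],
    [0, 0, 1.222],
    [0, 0, 1.309],
    [0, 0, 1.396],
    [0, 0, 1.484],
    [0, 0, 1.571],
    [0, 0, 1.658],
    [0, 0, 1.745],
  ],
)

```text
time: 16.17
ee_pos: [0.5248, -0.1416, 0.0865]
eef_rot: [0.826, 0.564, -0.001, -0.0]
ft_force: [-5.8, -1.0, 7.3]
width: 0.0149
grip_force: 15.0
```

Request:
arm_command(
  xyz=[
    [0, 0, 0],
    [0, 0, 0],
    [0, 0, 0],
  ],
  rot=[
    [0, 0, 0],
    [0, 0, 0],
    [0, 0, 0],
  ],
)

```text
time: 16.42
ee_pos: [0.5257, -0.1413, 0.0867]
eef_rot: [0.828, 0.561, 0.0, 0.001]
ft_force: [0.5, -6.4, 1.4]
width: 0.0148
grip_force: 15.0
```

Request:
arm_command(
  xyz=[
    [0, 0, 0],
    [0, 0, 0],
    [0, 0, 0],
    [0, 0, 0],
    [0, 0, 0.03],
    [0, 0, 0.065],
    [0, 0, 0.083],
    [0, 0, 0.083],
  ],
  rot=[
    [0, 0, 0],
    [0, 0, 0],
    [0, 0, 0],
    [0, 0, 0],
    [0, 0, 0],
    [0, 0, 0],
    [0, 0, 0],
    [0, 0, 0],
  ],
  grip=0.55,
)

```text
time: 17.08
ee_pos: [0.5277, -0.1402, 0.1736]
eef_rot: [0.827, 0.562, 0.003, 0.002]
ft_force: [-0.3, 0.8, 0.3]
width: 0.047
grip_force: 0.0
```

```bash
python3 - <<'E'
from h import *
for c in ("scene","top"):
    r.camera(c); spots(c,["post0","notch","plunger_top"])
s=r.read_state(); print(s["time"],s["ee_pos"],s["ft_force"])
E
```

```text
scene post0 0.98 [ 0.619  -0.0353  0.1119]
scene post0 0.71 [ 0.4784 -0.0058  0.1121]
scene notch 0.72 [ 0.6422 -0.0778  0.0721]
scene plunger_top 0.72 [0.4717 0.1445 0.1106]
top post0 0.96 [ 0.6199 -0.0294  0.1132]
top post0 0.73 [ 0.4773 -0.0038  0.1105]
top post0 0.64 [ 0.5236 -0.1386  0.1116]
top notch 0.81 [ 0.6482 -0.0774  0.0679]
top plunger_top 0.48 [0.4693 0.1504 0.1129]
top plunger_top 0.41 [ 0.5927 -0.0404  0.1767]
17.4833 [ 0.52514984 -0.13997813  0.1685197 ] [ 0.55796289 -0.24460187  0.77513531]
```

Third push follows.

Request:
arm_command(
  xyz=[
    [-0.003, 0.01, 0],
    [-0.006, 0.02, 0],
    [-0.01, 0.03, 0],
    [-0.013, 0.04, 0],
    [-0.016, 0.05, 0],
    [-0.02, 0.06, 0],
    [-0.023, 0.07, 0],
    [-0.026, 0.08, 0],
    [-0.03, 0.09, 0],
    [-0.033, 0.1, 0],
    [-0.036, 0.11, 0],
    [-0.04, 0.12, 0],
    [-0.0444, 0.135, 0],
    [-0.0444, 0.135, 0],
    [-0.0444, 0.135, 0],
    [-0.0444, 0.135, 0],
    [-0.0444, 0.135, 0],
  ],
  rot=[
    [0, 0, -0.12],
    [0, 0, -0.24],
    [0, 0, -0.36],
    [0, 0, -0.48],
    [0, 0, -0.6],
    [0, 0, -0.72],
    [0, 0, -0.84],
    [0, 0, -0.96],
    [0, 0, -1.08],
    [0, 0, -1.2],
    [0, 0, -1.32],
    [0, 0, -1.44],
    [0, 0, -1.56],
    [0, 0, -1.68],
    [0, 0, -1.745],
    [0, 0, -1.745],
    [0, 0, -1.745],
  ],
)

```text
time: 18.9
ee_pos: [0.4811, -0.0052, 0.1691]
eef_rot: [0.963, -0.271, -0.0, 0.0]
ft_force: [-0.1, 0.5, -0.2]
width: 0.0478
grip_force: 0.0
```

Request:
arm_command(
  xyz=[
    [0, 0, -0.03],
    [0, 0, -0.06],
    [0, 0, -0.083],
    [0, 0, -0.083],
    [0, 0, -0.083],
  ],
  rot=[
    [0, 0, 0],
    [0, 0, 0],
    [0, 0, 0],
    [0, 0, 0],
    [0, 0, 0],
  ],
)

```text
time: 19.32
ee_pos: [0.4805, -0.0055, 0.086]
eef_rot: [0.963, -0.271, -0.001, 0.001]
ft_force: [-0.3, 0.1, 0.6]
width: 0.0479
grip_force: 0.0
```

Request:
arm_command(
  xyz=[
    [0, 0, 0],
    [0, 0, 0],
    [0, 0, 0],
    [0, 0, 0],
    [0, 0, 0],
    [0, 0, 0],
    [0, 0, 0],
  ],
  rot=[
    [0, 0, 0],
    [0, 0, 0],
    [0, 0, 0],
    [0, 0, 0],
    [0, 0, 0],
    [0, 0, 0],
    [0, 0, 0],
  ],
  grip=0.0,
)

```text
time: 19.9
ee_pos: [0.4814, -0.0052, 0.0867]
eef_rot: [0.962, -0.272, 0.0, 0.0]
ft_force: [-1.4, -0.2, 3.7]
width: 0.0144
grip_force: 15.0
```

Request:
arm_command(
  xyz=[
    [-0.0054, -0.0067, 0],
    [-0.01, -0.0139, 0],
    [-0.0139, -0.0216, 0],
    [-0.0169, -0.0296, 0],
    [-0.0191, -0.0379, 0],
    [-0.0205, -0.0464, 0],
    [-0.0209, -0.0549, 0],
    [-0.0204, -0.0635, 0],
    [-0.019, -0.072, 0],
    [-0.0168, -0.0803, 0],
    [-0.0137, -0.0883, 0],
    [-0.0097, -0.0959, 0],
    [-0.005, -0.1031, 0],
    [0.0004, -0.1097, 0],
    [0.0065, -0.1158, 0],
    [0.0132, -0.1212, 0],
    [0.0204, -0.1258, 0],
    [0.028, -0.1297, 0],
    [0.0361, -0.1327, 0],
    [0.0444, -0.1349, 0],
  ],
  rot=[
    [0, 0, 0.087],
    [0, 0, 0.175],
    [0, 0, 0.262],
    [0, 0, 0.349],
    [0, 0, 0.436],
    [0, 0, 0.524],
    [0, 0, 0.611],
    [0, 0, 0.698],
    [0, 0, 0.785],
    [0, 0, 0.873],
    [0, 0, 0.96],
    [0, 0, 1.047],
    [0, 0, 1.134],
    [0, 0, 1.222],
    [0, 0, 1.309],
    [0, 0, 1.396],
    [0, 0, 1.484],
    [0, 0, 1.571],
    [0, 0, 1.658],
    [0, 0, 1.745],
  ],
)

```text
time: 21.57
ee_pos: [0.5248, -0.1415, 0.0865]
eef_rot: [0.826, 0.564, -0.001, -0.0]
ft_force: [-5.6, -0.5, 6.7]
width: 0.0147
grip_force: 15.0
```

Request:
arm_command(
  xyz=[
    [0, 0, 0],
    [0, 0, 0],
    [0, 0, 0],
  ],
  rot=[
    [0, 0, 0],
    [0, 0, 0],
    [0, 0, 0],
  ],
)

```text
time: 21.82
ee_pos: [0.5257, -0.1413, 0.0866]
eef_rot: [0.828, 0.561, -0.0, 0.001]
ft_force: [0.9, -5.3, 1.7]
width: 0.0149
grip_force: 15.0
```

```bash
cat > est.py <<'E'
from h import *
C=np.array([.542,-.060]);N=[];P=[]
for k in range(5):
  for c in ("scene","top"):
    r.camera(c)
    for l,o,rr in (("post0",P,.082),("notch",N,.1035)):
      for d in r.spot_point(l,c):
        p=w(c,d["at"])[:2]-C
        if d["conf"]>.4 and abs(np.hypot(*p)-rr)<.012:
          a=np.degrees(np.arctan2(p[1],p[0]))
          o.append((c,round((a-18.2+60)%120-60 if l=="post0" else a-108.2,1)))
for c in("scene","top"):
  print(c,"post",[a for k,a in P if k==c],"notch",[a for k,a in N if k==c])
s=r.read_state(); print(s["time"],s["ee_pos"],s["ft_force"])
E
python3 est.py; python3 -c "
from h import *
im=r.camera('top');cv2.imwrite('pics/t5.png',cv2.resize(im[140:290,200:400,::-1],None,fx=4,fy=4,interpolation=2))"
```

```text
scene post [np.float64(1.4), np.float64(-0.7), np.float64(-4.9), np.float64(-2.7), np.float64(0.8), np.float64(-1.9), np.float64(-2.0), np.float64(0.4), np.float64(-3.6), np.float64(0.0), np.float64(-1.1), np.float64(-5.2), np.float64(-0.6), np.float64(0.3)] notch [np.float64(-2.0), np.float64(-0.6), np.float64(-0.5)]
top post [np.float64(-2.4), np.float64(-1.3), np.float64(1.2), np.float64(-3.2), np.float64(1.5), np.float64(-1.8), np.float64(-1.2), np.float64(-1.5), np.float64(-1.7), np.float64(1.2), np.float64(-1.5), np.float64(-0.8), np.float64(-4.8), np.float64(-0.8), np.float64(-1.9)] notch [np.float64(-1.1), np.float64(-1.0), np.float64(-2.3), np.float64(0.5), np.float64(-0.7)]
23.3167 [ 0.52555795 -0.14128339  0.08665523] [ 1.61802372 -6.91808175  1.66533908]
```

View pics/t5.png

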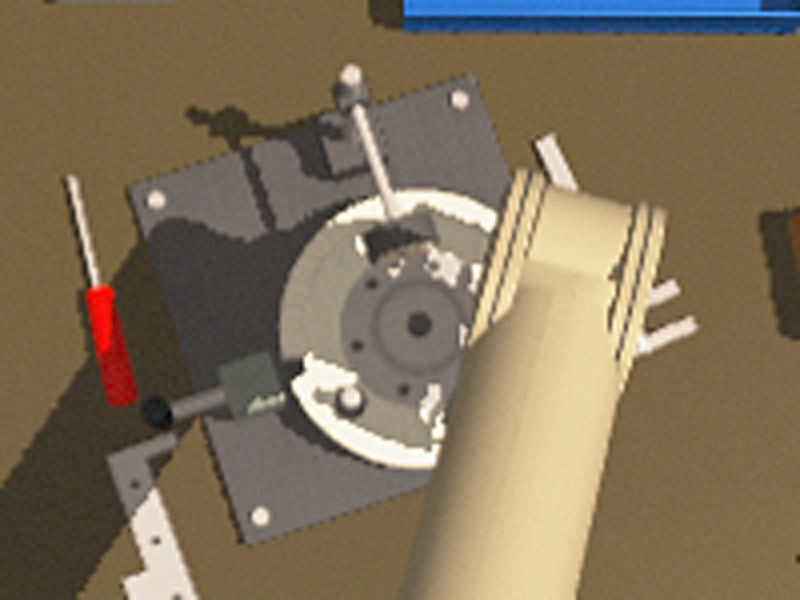

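The top crop shows the notch at about (290,370), facing the guide block, with the handle still out at (157,412). The estimated error is about 1°, which the nose can centre. I release and return to the handle, staying clear of the dial.

Request:
arm_command(
  xyz=[
    [0, 0, 0],
    [0, 0, 0],
    [0, 0, 0],
    [0, 0, 0],
    [0, 0, 0.03],
    [0, 0, 0.065],
    [0, 0, 0.083],
    [0, 0, 0.083],
  ],
  rot=[
    [0, 0, 0],
    [0, 0, 0],
    [0, 0, 0],
    [0, 0, 0],
    [0, 0, 0],
    [0, 0, 0],
    [0, 0, 0],
    [0, 0, 0],
  ],
  grip=0.55,
)

```text
time: 24.03
ee_pos: [0.5278, -0.1402, 0.1737]
eef_rot: [0.827, 0.562, 0.003, 0.002]
ft_force: [-0.1, -0.1, 1.0]
width: 0.0475
grip_force: 0.0
```

Request:
arm_command(
  xyz=[
    [-0.02, 0.025, 0],
    [-0.04, 0.05, 0],
    [-0.055, 0.08, 0],
    [-0.062, 0.11, 0],
    [-0.062, 0.14, 0],
    [-0.06, 0.17, 0],
    [-0.057, 0.2, 0],
    [-0.055, 0.23, 0],
    [-0.053, 0.26, 0],
    [-0.0525, 0.2885, 0],
    [-0.0525, 0.2885, 0],
    [-0.0525, 0.2885, 0],
    [-0.0525, 0.2885, 0],
  ],
  rot=[
    [0, 0, -0.1],
    [0, 0, -0.2],
    [0, 0, -0.3],
    [0, 0, -0.4],
    [0, 0, -0.5],
    [0, 0, -0.6],
    [0, 0, -0.7],
    [0, 0, -0.8],
    [0, 0, -0.873],
    [0, 0, -0.873],
    [0, 0, -0.873],
    [0, 0, -0.873],
    [0, 0, -0.873],
  ],
)

```text
time: 25.12
ee_pos: [0.4728, 0.1479, 0.1688]
eef_rot: [0.987, 0.16, -0.0, 0.0]
ft_force: [-0.0, -0.7, 0.3]
width: 0.0483
grip_force: 0.0
```

```bash
python3 est.py
```

```text
scene post [np.float64(-1.9), np.float64(0.6), np.float64(-2.3), np.float64(-2.5), np.float64(0.5), np.float64(-4.2), np.float64(-2.4), np.float64(-2.0), np.float64(1.8), np.float64(-3.7), np.float64(-1.8), np.float64(0.6), np.float64(-0.0), np.float64(-0.6), np.float64(-4.5)] notch [np.float64(-0.3), np.float64(-1.5), np.float64(-2.2), np.float64(-0.6), np.float64(-1.4)]
top post [np.float64(-2.1), np.float64(-0.8), np.float64(-2.0), np.float64(-2.2), np.float64(0.9), np.float64(-2.8), np.float64(-1.9), np.float64(-0.1), np.float64(-1.8), np.float64(-1.9), np.float64(2.2), np.float64(-2.3), np.float64(-0.4), np.float64(2.8), np.float64(-3.0)] notch [np.float64(-3.1), np.float64(0.1), np.float64(-2.3), np.float64(-1.7), np.float64(-1.3)]
26.6167 [0.47313384 0.14847954 0.16937517] [ 0.19012343 -0.13408271 -1.0273288 ]
```

Request:
arm_command(
  xyz=[
    [0, 0, -0.03],
    [0, 0, -0.06],
    [0, 0, -0.084],
    [0, 0, -0.084],
    [0, 0, -0.084],
  ],
  rot=[
    [0, 0, 0],
    [0, 0, 0],
    [0, 0, 0],
    [0, 0, 0],
    [0, 0, 0],
  ],
)

```text
time: 27.03
ee_pos: [0.4725, 0.1482, 0.0851]
eef_rot: [0.987, 0.16, -0.001, 0.0]
ft_force: [0.8, 0.1, 0.7]
width: 0.0477
grip_force: 0.0
```

Request:
arm_command(
  xyz=[
    [0, 0, 0],
    [0, 0, 0],
    [0, 0, 0],
    [0, 0, 0],
    [0, 0, 0],
    [0, 0, 0],
    [0, 0, 0],
  ],
  rot=[
    [0, 0, 0],
    [0, 0, 0],
    [0, 0, 0],
    [0, 0, 0],
    [0, 0, 0],
    [0, 0, 0],
    [0, 0, 0],
  ],
  grip=0.0,
  squeeze=20,
)

```text
time: 27.62
ee_pos: [0.4739, 0.1478, 0.086]
eef_rot: [0.987, 0.16, 0.001, 0.0]
ft_force: [1.3, -4.1, 4.7]
width: 0.0209
grip_force: 20.0
```

Request:
arm_command(
  xyz=[
    [0.0009, -0.0028, 0],
    [0.0019, -0.0057, 0],
    [0.0028, -0.0085, 0],
    [0.0037, -0.0114, 0],
    [0.0047, -0.0142, 0],
    [0.0047, -0.0142, 0],
    [0.0047, -0.0142, 0],
  ],
  rot=[
    [0, 0, 0],
    [0, 0, 0],
    [0, 0, 0],
    [0, 0, 0],
    [0, 0, 0],
    [0, 0, 0],
    [0, 0, 0],
  ],
)

```text
time: 28.2
ee_pos: [0.4782, 0.1351, 0.086]
eef_rot: [0.987, 0.16, 0.001, -0.001]
ft_force: [0.6, 0.8, 5.7]
width: 0.0211
grip_force: 20.0
```

Request:
arm_command(
  xyz=[
    [0.0009, -0.0028, 0],
    [0.0019, -0.0057, 0],
    [0.0028, -0.0085, 0],
    [0.0037, -0.0114, 0],
    [0.0037, -0.0114, 0],
    [0.0037, -0.0114, 0],
  ],
  rot=[
    [0, 0, 0],
    [0, 0, 0],
    [0, 0, 0],
    [0, 0, 0],
    [0, 0, 0],
    [0, 0, 0],
  ],
)

```text
time: 28.7
ee_pos: [0.482, 0.1239, 0.086]
eef_rot: [0.987, 0.16, 0.001, -0.001]
ft_force: [-0.5, 1.8, 5.7]
width: 0.0205
grip_force: 20.0
```

Request:
arm_command(
  xyz=[
    [0.0009, -0.0028, 0],
    [0.0014, -0.0043, 0],
    [0.0014, -0.0043, 0],
    [0.0014, -0.0043, 0],
  ],
  rot=[
    [0, 0, 0],
    [0, 0, 0],
    [0, 0, 0],
    [0, 0, 0],
  ],
)

```text
time: 29.03
ee_pos: [0.4834, 0.1197, 0.086]
eef_rot: [0.987, 0.161, 0.001, -0.001]
ft_force: [0.1, 2.0, 5.4]
width: 0.0208
grip_force: 20.0
```

Request:
arm_command(
  xyz=[
    [0.0006, -0.0019, 0],
    [0.0009, -0.0028, 0],
    [0.0009, -0.0028, 0],
    [0.0009, -0.0028, 0],
  ],
  rot=[
    [0, 0, 0],
    [0, 0, 0],
    [0, 0, 0],
    [0, 0, 0],
  ],
)

```text
time: 29.37
ee_pos: [0.4836, 0.1192, 0.086]
eef_rot: [0.987, 0.161, 0.001, -0.002]
ft_force: [-3.4, 9.8, 6.8]
width: 0.0208
grip_force: 20.0
```

Request:
arm_command(
  xyz=[
    [0.0006, -0.0019, 0],
    [0.0006, -0.0019, 0],
    [0.0006, -0.0019, 0],
  ],
  rot=[
    [0, 0, 0],
    [0, 0, 0],
    [0, 0, 0],
  ],
)

```text
time: 29.62
ee_pos: [0.4836, 0.1191, 0.086]
eef_rot: [0.987, 0.162, 0.0, -0.003]
ft_force: [-5.9, 16.1, 5.6]
width: 0.0205
grip_force: 20.0
```

The plunger hit a hard stop after 30 mm, so it is home. I unload, release, lift and verify.

Request:
arm_command(
  xyz=[
    [-0.001, 0.003, 0],
    [-0.001, 0.003, 0],
  ],
  rot=[
    [0, 0, 0],
    [0, 0, 0],
  ],
)

```text
time: 29.78
ee_pos: [0.4835, 0.1192, 0.086]
eef_rot: [0.987, 0.161, 0.001, -0.001]
ft_force: [-1.0, 6.2, 6.1]
width: 0.021
grip_force: 20.0
```

Request:
arm_command(
  xyz=[
    [0, 0, 0],
    [0, 0, 0],
    [0, 0, 0],
    [0, 0, 0],
    [0, 0, 0.03],
    [0, 0, 0.065],
    [0, 0, 0.1],
    [-0.03, 0.03, 0.1],
    [-0.06, 0.06, 0.1],
    [-0.09, 0.09, 0.1],
    [-0.12, 0.12, 0.1],
    [-0.12, 0.12, 0.1],
    [-0.12, 0.12, 0.1],
  ],
  rot=[
    [0, 0, 0],
    [0, 0, 0],
    [0, 0, 0],
    [0, 0, 0],
    [0, 0, 0],
    [0, 0, 0],
    [0, 0, 0],
    [0, 0, 0],
    [0, 0, 0],
    [0, 0, 0],
    [0, 0, 0],
    [0, 0, 0],
    [0, 0, 0],
  ],
  grip=0.55,
)

```text
time: 30.87
ee_pos: [0.3618, 0.2384, 0.1853]
eef_rot: [0.987, 0.162, 0.0, 0.0]
ft_force: [0.6, -0.5, 0.8]
width: 0.0475
grip_force: 0.0
```

```bash
python3 est.py; python3 -c "
from h import *
for c in ('scene','top'):
    im=r.camera(c); spots(c,['plunger_top','gauge_dial','bracket_a','caliper','screwdriver'])
cv2.imwrite('pics/t6.png',cv2.resize(im[140:290,200:400,::-1],None,fx=4,fy=4,interpolation=2))"
```

```text
scene post [np.float64(1.1), np.float64(-1.8), np.float64(-1.9), np.float64(-2.3), np.float64(-3.5), np.float64(1.1), np.float64(-1.0), np.float64(-2.7), np.float64(-3.2), np.float64(-0.9), np.float64(-3.7), np.float64(-0.0), np.float64(-1.6), np.float64(-1.4), np.float64(-0.2)] notch [np.float64(1.6), np.float64(-0.5), np.float64(-2.7), np.float64(-1.9), np.float64(-1.7)]
top post [np.float64(-0.8), np.float64(-1.9), np.float64(-0.3), np.float64(1.3), np.float64(-0.7), np.float64(-1.4), np.float64(0.6), np.float64(-2.4), np.float64(-1.3), np.float64(-0.4), np.float64(1.8), np.float64(-1.5), np.float64(0.0), np.float64(-2.2)] notch [np.float64(-2.1), np.float64(-2.4), np.float64(-0.6), np.float64(-0.9), np.float64(-1.8)]
32.3667 [0.36345052 0.23690699 0.18539531] [-0.00213161  1.14615242  0.31987883]
scene plunger_top 0.64 [0.4817 0.1158 0.1122]
scene plunger_top 0.44 [ 0.4824 -0.0068  0.1136]
scene gauge_dial 0.89 [ 0.5938 -0.0452  0.1795]
scene gauge_dial 0.6 [0.4814 0.118  0.1146]
scene gauge_dial 0.28 [ 0.3441  0.4814 -0.0028]
scene bracket_a 0.86 [ 0.4256 -0.4346 -0.0012]
scene bracket_a 0.76 [0.372  0.1528 0.0052]
scene caliper 0.82 [ 0.6223 -0.2092 -0.0007]
scene screwdriver 0.84 [0.5825 0.2071 0.0021]
scene screwdriver 0.68 [ 0.5961 -0.0518  0.178 ]
top plunger_top 0.64 [0.479  0.1212 0.1136]
top gauge_dial 0.67 [ 0.593  -0.0399  0.1802]
top gauge_dial 0.36 [ 0.5847  0.2092 -0.0046]
top bracket_a 0.89 [ 0.3702  0.1577 -0.0017]
top bracket_a 0.8 [ 0.4245 -0.4334  0.0035]
top bracket_a 0.38 [0.5121 0.0403 0.0685]
top caliper 0.69 [ 6.179e-01 -2.058e-01 -2.000e-04]
top screwdriver 0.85 [ 0.5824  0.2098 -0.0019]
```

View pics/t6.png

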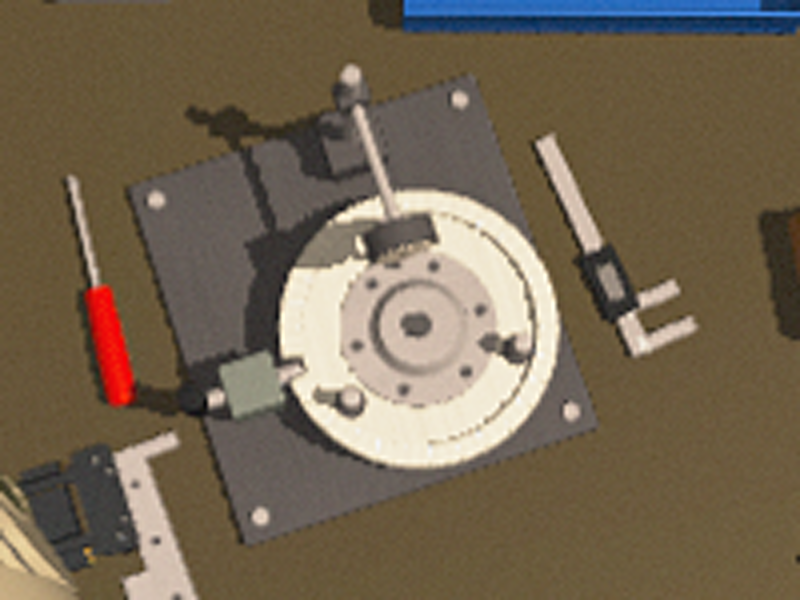

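The crop shows the nose in the notch at (293,368), the handle home at (200,393), and the loose things where they were.

```bash
python3 -c "
from bench import r
print(r.close_job())"
```

```text
the job is handed in; nothing more can be done
None
```

I pulled the plunger out to its stop, turned the turntable one full turn anticlockwise on the posts, and pushed the plunger home so the turntable is locked; I kept the arm clear of the gauge, the brackets, caliper and screwdriver are where they were, and the job was handed in at about 32 s.

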